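# Wedge the chip case open for the night count

## Robot

A 6-joint arm with a two-finger parallel gripper is mounted at the origin on the work surface. World frame = base frame: x ahead of the robot, y to its left, z up, the work surface at z = 0. Lengths are in m, angles in rad, forces in N, time in s.
With the tool pointing down it reaches from about 0.35 to 0.775 m from the base axis. Payload 7.3 kg.
Tool frame: the origin (TCP) lies at the very end of the fingers, on their centre line; the grasp point (between the pads) lies 19 mm behind it; z points along the fingers, y is the direction in which the jaws open and shut (so a half turn about z gives the same grasp; the last joint's range is limited). The gripper opens to 92 mm and grips with 3 to 60 N. Pads are 19 mm wide; open, the fingers measure 130 mm over their backs; the gripper's body (75 mm by 190 mm) begins 47 mm behind the grasp point.
Start: joints at [1.101, 0.342, 1.524, -0, 1.275, -0.146], TCP at [0.167, 0.498, 0.227] pointing down, gripper open.
Joint ranges: [-2.53, 2.53], [-0.77, 2.02], [0.04, 2.7], [-1, 4.14], [0.28, 2.66], [-3.11, 3.11]. Speed limits (rad/s): [2.57, 2.57, 3.14, 3.14, 3.14, 3.14].

## Interface

Orientations are given as [roll, pitch, yaw] about the fixed x, y, z axes, in that order (R = Rz(yaw) Ry(pitch) Rx(roll)).
In Python, from cell import robot gives the robot as it stands. The module is installed in compiled form; this text tells all that it offers.
- The arm moves only by the tool carry_out, never from a script. Its argument "series" is a list of rows, each an object with "jaw": the opening in per cent of the stroke, from 0 (shut) to 100 (fully open); "travel": the shift along the tool's x, y, z in units of 60 mm (1.0 is 60 mm), a list of three; "twist": the turn about the tool's z in units of 6 degrees (1.0 is 6 degrees). A call has 1 to 8 rows; each row shifts and turns the commanded pose from where the row before left it, along the tool's axes as they then stand; what a row does not reach is not made up. A row lasts 1/8 s, in which the tool goes at most 62.5 mm and 10.7 degrees, less where a joint would pass 70% of its speed; a pose out of reach is approached as far as the arm can. A call is refused whole if a number of a shift passes 1 or a number of a turn 1, either way. A call with a gripper value outside its range is refused whole. The fingers move at their own pace and stop on an object; "squeeze" is the grip in N (left out, the last holds). Time passes only in rows, so rows that do not move let the fingers close. It gives the time, the measured TCP pose, the force and the opening at its end, in the units of the state.
- robot.observe(): the state, without advancing time (a new reading comes with each control period).
- robot.read_camera(name): name is "scene" or "side" or "wrist"; returns the picture (420x560x3 uint8, blue, green, red); there is no depth.
- robot.calibration(name): a dict with "intrinsics" (3x3 intrinsics, pixels), "cam_to_world" (4x4, takes a point from camera to world coordinates); the wrist camera has in their place "tool_from_camera" (4x4, takes a point from camera to tool coordinates, whose origin is the TCP and whose axes are the flange's). Camera axes: x right, y up, looking along -z (the intrinsics and any distortion apply to the point x, -y, -z); pixel columns grow to the right and rows downward; lengths in m; the calibration is good to about 2 mm. A picture is of the moment at which its call begins: read the wrist's pose just before it. calibration takes no time and is no camera call.
- robot.hand_in(): hands the job in, once; it reports no verdict.
Trained networks look in the newest picture that a camera, given by its name, has taken for a name from the list of things; names that differ only in an ending like _2 or _b are one class to them, and where a whole thing is asked for, a point or a joint stands for the part that bears it (a point fixed in the world has none). Each returns a list of dicts, best first, with "score" (0 to 1); they miss things now and then, are a little off and sometimes report something else, mostly with a low value. They report only what shows in the picture. A call takes as long as a camera call.
- robot.regions_of(camera, query): "pixels" (420x560 bool, what is visible of it) and "xy" ([column, row] in pixels, amid what is visible of it).
The state is a dict: "time": time; "qpos": joint angles; "qvel": joint speeds; "joint_efforts": joint torques, N m; "tool_pos": TCP position; "tool_rot": TCP orientation; "contact_force": force on the tool from outside, world axes, zero at the start; "torque": the same for the moment, N m; "opening": finger opening in m.
Only numpy, scipy, OpenCV 4.12 (cv2) and the standard library are available. Lean on these libraries where they do the work, as an engineer would, in place of code of your own. Each camera call takes 0.05 s, during which the arm holds its last target. There are 200 camera calls.

## Task

Open the chip case for the count: lift the brass hook well clear, swing the hooked door leaf wide open first, then swing the other leaf, which it overlapped, fully open against its stop. Then tap or push the tapered wooden wedge under the lower edge of that second leaf until it is jammed tight between leaf and table, and let go, leaving the wedge flat on the table, both leaves open and everything else on the table where it was.

Things in the scene. Friction and masses are not known exactly. Their poses are not given: they have to be found in the camera images.
- case: Fixed dark wooden chip case, 180 deep (its x) x 320 wide (its y) x 150 mm high; origin at the centre of its underside, on the table. Its front faces its -x, towards the robot, and carries two upright door leaves side by side. Every place, height and offset below is in the case's axes; z is up from the table.
- hook (a joint): Turn of the brass hook latch about a level pivot (along the case's y) on the case top: 0 = down, its nose hanging 12 mm below the top edge of the latched leaf, in front of it, so that this leaf cannot open; grows as it is lifted up and back, to a stop at 1.9. From about 0.4 it clears the leaf. Stiff (about 0.035 N m): it stays where it is left.
- hook_tab (a point): Grip point on the hook's upright tab, which stands on the end of the hook arm: 8 (x) x 12 (y) mm, 34 mm tall, top 15 mm above this point, which lies 28 mm above the case top when down. Best pinched across its 12 mm width, fingers on its two y sides (45 mm are free on either side above the case top). Turns with the hook.
- hook_pivot (a point): Point on the hook's pivot axis (which runs along the case's y), 8 mm above the case top, 50 mm behind the tab.
- leaf_latched (a joint): Swing of the latched leaf, the right-hand one (case's -y half): 0 = shut, grows as it opens towards the robot, stop at 1.7 rad. Upright hinge on the case's -y side. Stays where it is left (about 0.12 N m of friction). A strip 24 mm wide and 6 mm thick, on the front at its free edge, laps 12 mm over the front of the other leaf.
- leaf_latched_post (a point): Point on the axis of the latched leaf's brass pull, a round upright post 12 mm across on the leaf's top edge, from 150 to 195 mm above the table, 125 mm from the hinge; this point is at 175 mm. Moves with the leaf.
- leaf_latched_hinge (a point): Upright hinge axis of the latched leaf, at table height.
- leaf_overlapped (a joint): Swing of the overlapped leaf, the left-hand one (case's +y half): 0 = shut, grows as it opens towards the robot, stop at 1.7 rad. Upright hinge on the case's +y side. Held shut by the strip of the latched leaf until that is open; then stays where it is left (about 0.12 N m of friction).
- leaf_overlapped_post (a point): Point on the axis of the overlapped leaf's brass pull, an equal post 12 mm across from 150 to 195 mm above the table, 125 mm from the hinge; this point is at 175 mm. Moves with the leaf.
- leaf_overlapped_hinge (a point): Upright hinge axis of the overlapped leaf, at table height. Each leaf is a flat panel 16 mm thick (8 mm either side of the line from hinge axis to post), 158 mm wide from the hinge axis, top at 150 mm, its lower edge 14 mm above the table all along.
- wedge: The wedge as a solid; origin at the centre of its underside, x towards the thin tip.
- wedge_center (a point): Centre of the loose dark wooden wedge, 15 mm above its underside, half-way along. 130 mm long (its x), 30 mm wide (its y), flat underside; the top slopes evenly from 30 mm high at the heel (-x end) to 5 mm at the tip (+x end); so it meets a leaf edge 14 mm up at 47 mm from the tip. About 60 g. It starts lying flat with any heading. Pushed towards the leaf's stop from between the leaves it jams and holds by friction; 10 to 15 N of push is plenty.
- block: Bystander: straight wooden block of the wedge's material, 90 x 30 x 30 mm, even height; origin at the centre of its underside.
- dish: Bystander: round porcelain token dish, 96 mm across, 24 mm high; origin under its centre.
- bell: Bystander: domed nickel service bell, 84 mm across, 59 mm high; origin under its centre.
- chips_a: Bystander: stack of gaming chips, 39 mm across, 35 mm high; origin under its centre.
- chips_b: Bystander: the same kind of chip stack, 39 mm across, 35 mm high.
- guard: Bystander: tortoiseshell acrylic card guard, a disc 50 mm across, 9 mm thick.
- deck: Bystander: boxed deck of cards, 90 x 64 x 19 mm, lying flat.
- carafe: Bystander: stoppered amber glass carafe, 64 mm across, 200 mm tall, standing beside the case; origin under its centre.

How it is judged:
On the way, in this order (a step that is already met when the one before it is completed fails the run):
1. the hook is lifted clear while both leaves are still shut (value of joint hook above 0.4 rad and value of joint leaf_latched below 0.15 rad and value of joint leaf_overlapped below 0.1 rad), for 0.1 s.
2. the latched leaf is swung well open (more than 1.0 rad) while the other leaf is still shut (value of joint leaf_latched above 1 rad and value of joint leaf_overlapped below 0.3 rad), for 0.1 s.
3. the overlapped leaf is swung open (more than 1.4 rad), the wedge not yet under it (value of joint leaf_overlapped above 1.4 rad and contact force between wedge and leaf_overlapped below 0.5 N), for 0.1 s.
At the end, for the whole second after the job is handed in: Hook up (over 0.35 rad), latched leaf open over 0.9 rad, overlapped leaf open over 1.5 rad (stop at 1.7); the wedge, released, lies at rest, right way up and flat on the table (within 0.1 rad), jammed under the overlapped leaf: they press on each other with over 2 N (value of joint hook above 0.35 rad and value of joint leaf_latched above 0.9 rad and value of joint leaf_overlapped above 1.5 rad and contact force between wedge and leaf_overlapped above 2 N and angle between wedge's own z axis and vertical below 0.1 rad and height (world z) of wedge_center below 0.022 m and linear speed of wedge below 0.01 m/s and velocity of joint leaf_overlapped between -0.05 and 0.05 rad/s); the robot touches nothing.
It fails at once if a bystander (block, dish, bell, chip stacks, card guard, deck, carafe) is shifted more than 30 mm (distance of any of block, dish, bell, chips_a, chips_b, guard, deck, carafe from where it was at the start of the episode above 0.03 m).
It fails at once if the carafe is tipped (angle between carafe's own z axis and vertical above 0.35 rad).
It also fails if it takes over 72 s, if anything falls off the work surface, if the arm or the gripper's body presses on something with over 40 N, if the wrist force passes 120 N, or if a joint passes its speed limit or range.

## Working session

There is one attempt and no reset: what is moved stays moved. The work goes in short steps, Python scripts to look and compute and a tool call to move; the robot and the scene stay as the last step left them, time stands still between calls to the robot, and variables do not carry over. Pictures are saved under pics/ and viewed, about 8 in all and at most 12, crops included, and the job is handed in when it is done.

Besides the shell and the picture viewer there is one more tool, called after "Request:" as name(argument=value, ...), one argument or row to a line, values as JSON. carry_out: Moves the arm, as the interface text tells. Its arguments: {"type":"object","properties":{"series":{"type":"array"},"squeeze":{"type":"number"}},"required":["series"]}

```bash
mkdir -p pics
cat > h.py <<'E'
import numpy as np, cv2
from cell import robot
def ray(cam,uv):
    c=robot.calibration(cam);K=np.array(c["intrinsics"]);T=np.array(c["cam_to_world"])
    d=np.linalg.inv(K)@[uv[0],uv[1],1]; d=T[:3,:3]@[d[0],-d[1],-d[2]]
    return T[:3,3],d
def atz(cam,uv,z):
    o,d=ray(cam,uv); return o+d*(z-o[2])/d[2]
def proj(cam,p):
    c=robot.calibration(cam);K=np.array(c["intrinsics"]);T=np.array(c["cam_to_world"])
    q=T[:3,:3].T@(np.array(p)-T[:3,3]); q=K@[q[0],-q[1],-q[2]]; return q[:2]/q[2]
E
python3 - <<'E'
from h import *
np.set_printoptions(precision=3,suppress=True)
for c in("scene","side"):
    im=robot.read_camera(c); cv2.imwrite(f"pics/{c}0.png",im); print(c,robot.calibration(c))
    for q in("case","hook_tab","leaf_latched_post","leaf_overlapped_post","wedge","block","dish","bell","chips_a","guard","deck","carafe"):
        print(q,[(round(r["score"],2),np.round(r["xy"]).tolist(),int(r["pixels"].sum())) for r in robot.regions_of(c,q)[:3]])
print(robot.calibration("wrist"));print(robot.observe())
E
```

```text
scene {'intrinsics': array([[541.807,   0.   , 272.773],
       [  0.   , 541.807, 211.629],
       [  0.   ,   0.   ,   1.   ]]), 'cam_to_world': array([[-0.668, -0.436,  0.603,  1.47 ],
       [ 0.744, -0.384,  0.547,  0.913],
       [-0.007,  0.814,  0.581,  1.014],
       [ 0.   ,  0.   ,  0.   ,  1.   ]])}
case [(0.88, [180.0, 224.0], 9356), (0.25, [272.0, 197.0], 477)]
hook_tab [(0.45, [183.0, 175.0], 101)]
leaf_latched_post [(0.78, [194.0, 181.0], 147)]
leaf_overlapped_post [(0.64, [231.0, 211.0], 438)]
wedge [(0.69, [372.0, 290.0], 626), (0.65, [356.0, 324.0], 310), (0.5, [183.0, 173.0], 64)]
block [(0.97, [351.0, 251.0], 474)]
dish [(0.63, [312.0, 224.0], 153), (0.61, [328.0, 277.0], 672)]
bell [(0.73, [251.0, 182.0], 369)]
chips_a [(0.65, [355.0, 323.0], 304), (0.39, [228.0, 208.0], 399), (0.35, [330.0, 276.0], 657)]
guard [(0.59, [181.0, 174.0], 115), (0.52, [328.0, 277.0], 657), (0.43, [312.0, 227.0], 135)]
deck [(0.64, [272.0, 198.0], 488)]
carafe [(0.83, [259.0, 273.0], 1000)]
side {'intrinsics': array([[453.466,   0.   , 284.094],
       [  0.   , 453.466, 208.814],
  
[... 872 characters left out ...]
 281.737],
       [  0.   , 292.693, 210.298],
       [  0.   ,   0.   ,   1.   ]]), 'tool_from_camera': array([[-0.   ,  0.965,  0.261,  0.07 ],
       [ 1.   ,  0.   , -0.   , -0.   ],
       [-0.   ,  0.261, -0.965, -0.159],
       [ 0.   ,  0.   ,  0.   ,  1.   ]])}
{'time': 1.3, 'qpos': array([ 1.101,  0.342,  1.524, -0.   ,  1.275, -0.146]), 'qvel': array([-0.001,  0.001, -0.001, -0.001, -0.   , -0.   ]), 'joint_efforts': array([  0.001, -43.113, -24.448,   0.072,   0.048,  -0.   ]), 'tool_pos': array([0.167, 0.498, 0.227]), 'tool_rot': array([3.141, 0.   , 2.818]), 'contact_force': array([ 0.558,  0.362, -0.504]), 'torque': array([0.005, 0.028, 0.009]), 'opening': 0.09167965804320632}
```

View pictures.

View pics/scene0.png

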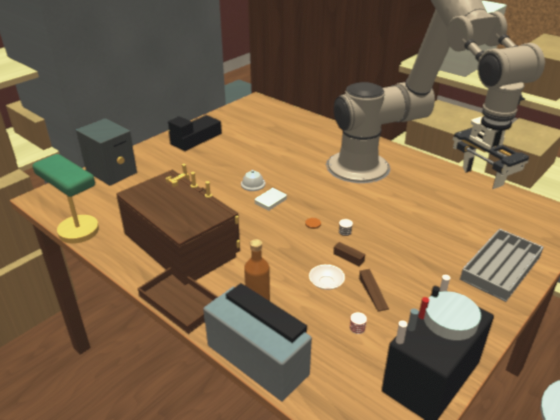

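View pics/side0.png

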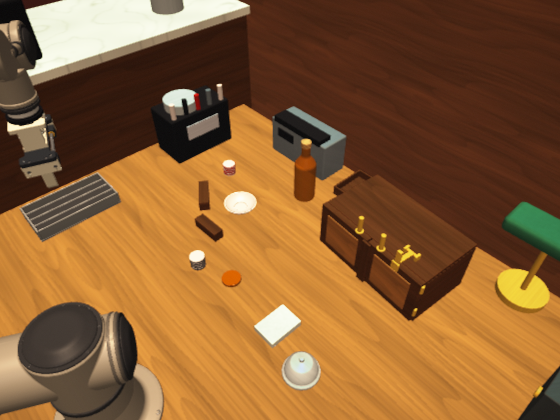

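Run:
```python
import cv2,numpy as np
a=cv2.imread("pics/side0.png")[180:320,315:475];b=cv2.imread("pics/scene0.png")[150:290,110:270]
c=cv2.imread("pics/side0.png")[150:290,150:310];d=cv2.imread("pics/scene0.png")[210:350,280:440]
r=lambda x,k:cv2.resize(x,None,fx=k,fy=k,interpolation=cv2.INTER_CUBIC)
cv2.imwrite("pics/crop.png",r(np.vstack([np.hstack([a,b]),np.hstack([c,d])]),2.1))
cv2.imwrite("pics/crop.png",np.vstack([np.hstack([r(a,2.5),r(b,2.5)]),np.hstack([r(c,1.5),r(d,1.5),np.zeros((210,320,3),np.uint8)])]))
```

```text
(no output)
```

View pics/crop.png

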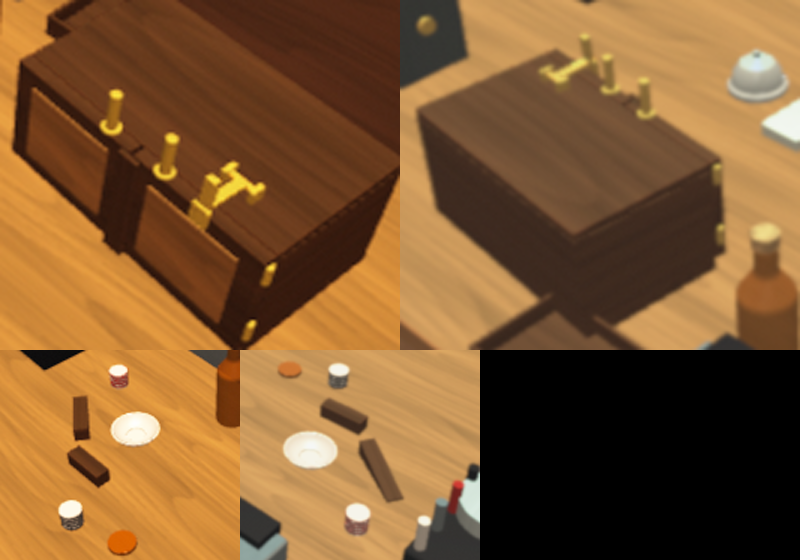

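```bash
cat >> h.py <<'E'
def tri(a,b):
    A=[];B=[]
    for cam,uv in(("side",a),("scene",b)):
        o,d=ray(cam,uv); d=d/np.linalg.norm(d); P=np.eye(3)-np.outer(d,d); A.append(P);B.append(P@o)
    return np.linalg.lstsq(np.vstack(A),np.hstack(B),rcond=None)[0]
E
python3 - <<'E'
from h import *
from scipy.optimize import minimize
np.set_printoptions(precision=4,suppress=True)
for n,a,b,z in(("po",(361.4,217.6),(208,182.4),.195),("pl",(383.8,234.8),(193.2,173.2),.195),("tab",(399.8,252),(184,165.6),.193)):
    print(n,tri(a,b),atz("side",a,z),atz("scene",b,z))
for n,uv,z in(("FLtop",(323.8,204.8),.15),("FRtop side(approx)",(422,286),.15),("BRtop",(475,243),.15)): print(n,atz("side",uv,z))
for n,uv,z in(("scene BLtop",(180,244.5),.15),("FL",(237,214),.15),("BR",(117,194),.15)): print(n,atz("scene",uv,z))
for n,s,c in(("block",(208.7,227),(349,253)),("dish",(240,204),(327,277)),("chipA",(229,168),(358,323)),("chipB",(197.5,260),(345.5,227)),("guard",(231,278.5),(313,223)),("deck",(277,325),(271,198.5)),("bell",(302,368),(252,181)),("carafe",(306,143),(257,243))):
    print(n,tri(s,c))
# wedge fit
m={}
for cam,near in(("side",(204,195)),("scene",(372,290))):
    R=robot.regions_of(cam,"wedge"); r=min(R,key=lambda r:np.hypot(*(np.array(r["xy"])-near))); m[cam]=r["pixels"]; print(cam,r["xy"],r["pixels"].sum())
def hull(cam,p):
    x,y,t=p;c,s=np.cos(t),np.sin(t);P=[]
    for lx,h in((-.065,.03),(.065,.005)):
        for ly in(-.015,.015):
            for z in(0,h): P.append(proj(cam,[x+c*lx-s*ly,y+s*lx+c*ly,z]))
    return cv2.convexHull(np.array(P,np.float32))
def cost(p):
    v=0
    for cam in m:
        im=np.zeros((1680,2240),np.uint8); cv2.fillConvexPoly(im,np.int32(np.round(hull(cam,p)*4)),255)
        im=cv2.resize(im,(560,420),interpolation=cv2.INTER_AREA)/255.; k=m[cam]
        v+=1-np.minimum(im,k).sum()/np.maximum(im,k).sum()
    return v
c0=tri((204,195),(372,290));print("c0",c0)
for t in np.arange(0,2*np.pi,np.pi/6):
    r=minimize(cost,[c0[0],c0[1],t],method="Nelder-Mead",options=dict(initial_simplex=[[c0[0],c0[1],t],[c0[0]+.015,c0[1],t],[c0[0],c0[1]+.015,t],[c0[0],c0[1],t+.3]]))
    print(round(t,2),r.x,round(r.fun,3))
E
```

```text
po [ 0.6341 -0.0917  0.1941] [ 0.6341 -0.0928  0.195 ] [ 0.6346 -0.0899  0.195 ]
pl [ 0.6289 -0.1608  0.1943] [ 0.6291 -0.1617  0.195 ] [ 0.6292 -0.1589  0.195 ]
tab [ 0.6162 -0.2153  0.1927] [ 0.616  -0.2155  0.193 ] [ 0.6165 -0.2148  0.193 ]
FLtop [0.6382 0.027  0.15  ]
FRtop side(approx) [ 0.6094 -0.2875  0.15  ]
BRtop [ 0.8017 -0.2989  0.15  ]
scene BLtop [0.835 0.019 0.15 ]
FL [0.6456 0.0338 0.15  ]
BR [ 0.8048 -0.2965  0.15  ]
block [0.4433 0.2745 0.0179]
dish [0.5661 0.2888 0.0183]
chipA [0.647  0.4463 0.0171]
chipB [0.351  0.1958 0.0191]
guard [0.3844 0.098  0.005 ]
deck [ 0.3773 -0.0847  0.0116]
bell [ 0.3451 -0.2012  0.016 ]
carafe [0.7437 0.2012 0.1967]
side [204.0, 194.7] 275
scene [372.0, 289.7] 626
c0 [0.5174 0.4029 0.0079]
0.0 [0.5211 0.4078 1.0032] 0.215
0.52 [0.5206 0.4075 1.0199] 0.218Traceback (most recent call last):
  File "<stdin>", line 29, in <module>
    res = _minimize_neldermead(fun, x0, args, callback, bounds=bounds,
                               **options)
    fsim[k] = func(sim[k])
              ~~~~^^^^^^^^
    fx = function(np.copy(x), *(wrapper_args + args))
  File "<stdin>", line 23, in cost
  File "<stdin>", line 18, in hull
  File "h.py", line 10, in proj
    c=robot.calibration(cam);K=np.array(c["intrinsics"]);T=np.array(c["cam_to_world"])
ValueError: time passes only in moves, steps and waits
```

Request:
carry_out(
  series=[
    {"jaw": 50, "travel": [0, 0, -0.3], "twist": -0.8},
    {"jaw": 50, "travel": [0, 0, -0.3], "twist": -0.8},
    {"jaw": 50, "travel": [0, 0, 0], "twist": -0.7},
    {"jaw": 50, "travel": [-0.5, -0.7, 0], "twist": 0},
    {"jaw": 50, "travel": [-0.5, -0.7, 0], "twist": 0},
    {"jaw": 50, "travel": [-0.5, -0.7, 0], "twist": 0},
    {"jaw": 50, "travel": [-0.5, -0.7, 0], "twist": 0},
    {"jaw": 50, "travel": [-0.5, -0.7, 0], "twist": 0},
  ],
  squeeze=25,
)

```text
time: 2.4
tool_pos: [0.2998, 0.2746, 0.263]
tool_rot: [3.141, 0.001, 3.059]
contact_force: [0.6, -0.1, 0.7]
opening: 0.0461
```

Request:
carry_out(
  series=[
    {"jaw": 50, "travel": [-0.5, -0.7, 0], "twist": 0},
    {"jaw": 50, "travel": [-0.5, -0.7, 0], "twist": 0},
    {"jaw": 50, "travel": [-0.5, -0.7, 0], "twist": 0},
    {"jaw": 50, "travel": [-0.5, -0.7, 0], "twist": 0},
    {"jaw": 50, "travel": [-0.5, -0.7, 0], "twist": 0},
    {"jaw": 50, "travel": [-0.5, -0.7, 0], "twist": 0},
    {"jaw": 50, "travel": [-0.5, -0.7, 0], "twist": 0},
    {"jaw": 50, "travel": [0, 0, 0], "twist": 0},
  ],
)

```text
time: 3.4
tool_pos: [0.4852, -0.0371, 0.2622]
tool_rot: [-3.141, -0.0, 3.055]
contact_force: [-0.6, 0.4, -1.2]
opening: 0.0459
```

Request:
carry_out(
  series=[
    {"jaw": 50, "travel": [-0.5, -0.7, 0], "twist": 0},
    {"jaw": 50, "travel": [-0.5, -0.7, 0], "twist": 0},
    {"jaw": 50, "travel": [-0.5, -0.7, 0], "twist": 0},
    {"jaw": 50, "travel": [-0.4, -0.67, 0], "twist": 0},
    {"jaw": 50, "travel": [0, 0, 0], "twist": 0},
  ],
)

```text
time: 4.03
tool_pos: [0.5842, -0.2111, 0.2615]
tool_rot: [3.141, -0.001, 3.056]
contact_force: [0.1, 0.7, 0.1]
opening: 0.0457
```

```bash
cat > h.py <<'E'
import numpy as np, cv2, functools
from cell import robot
from scipy.spatial.transform import Rotation as Ro
np.set_printoptions(precision=4,suppress=True)
@functools.lru_cache(None)
def cal(cam):
    c=robot.calibration(cam);K=np.array(c["intrinsics"])
    if cam=="wrist":
        s=robot.observe();T=np.eye(4);T[:3,:3]=Ro.from_euler("xyz",s["tool_rot"]).as_matrix();T[:3,3]=s["tool_pos"]
        return K,T@np.array(c["tool_from_camera"])
    return K,np.array(c["cam_to_world"])
def ray(cam,uv):
    K,T=cal(cam); d=np.linalg.inv(K)@[uv[0],uv[1],1]; return T[:3,3],T[:3,:3]@[d[0],-d[1],-d[2]]
def atz(cam,uv,z):
    o,d=ray(cam,uv); return o+d*(z-o[2])/d[2]
def proj(cam,p):
    K,T=cal(cam); q=T[:3,:3].T@(np.array(p)-T[:3,3]); q=K@[q[0],-q[1],-q[2]]; return q[:2]/q[2]
def snap(cam,name):
    cal(cam); im=robot.read_camera(cam); cv2.imwrite(f"pics/{name}.png",im); return im
def go(p0,yaw,p1):
    "tool-axis shift in 60 mm units"
    d=np.array(p1)-p0; c,s=np.cos(yaw),np.sin(yaw); return np.array([c*d[0]+s*d[1],s*d[0]-c*d[1],-d[2]])/.06
def box(cam,p,l,w,h0,h1):
    x,y,t=p;c,s=np.cos(t),np.sin(t)
    return np.array([proj(cam,[x+c*a-s*b,y+s*a+c*b,z]) for a,h in((-l/2,h0),(l/2,h1)) for b in(-w/2,w/2) for z in(0,h)],np.float32)
E
python3 - <<'E'
from h import *
from scipy.optimize import minimize
snap("wrist","w1")
m={}
for cam,near in(("side",(204,195)),("scene",(372,290))):
    if robot.read_camera(cam) is None: pass
    R=robot.regions_of(cam,"wedge"); r=min(R,key=lambda r:np.hypot(*(np.array(r["xy"])-near))); m[cam]=r["pixels"]; print(cam,r["xy"],r["pixels"].sum())
def cost(p):
    v=0
    for cam in m:
        im=np.zeros((1680,2240),np.uint8); cv2.fillConvexPoly(im,np.int32(np.round(cv2.convexHull(box(cam,p,.13,.03,.03,.005))*4)),255)
        im=cv2.resize(im,(560,420),interpolation=cv2.INTER_AREA)/255.; k=m[cam]
        v+=1-np.minimum(im,k).sum()/np.maximum(im,k).sum()
    return v
for t in (1.0,4.14):
    a=[.52,.407,t]
    r=minimize(cost,a,method="Nelder-Mead",options=dict(initial_simplex=[a]+[[a[j]+d*(i==j) for j in range(3)] for i,d in enumerate((.015,.015,.3))]))
    print(t,r.x,round(r.fun,3))
s=robot.observe();print(s["time"],s["tool_pos"],s["tool_rot"])
for n,p in(("po",(.6341,-.0917,.195)),("pl",(.629,-.1608,.195)),("tab",(.6162,-.2153,.193))): print(n,proj("wrist",p))
E
```

```text
side [205.3, 193.7] 275Traceback (most recent call last):
  File "<stdin>", line 7, in <module>
ValueError: min() iterable argument is empty
```

View pics/w1.png

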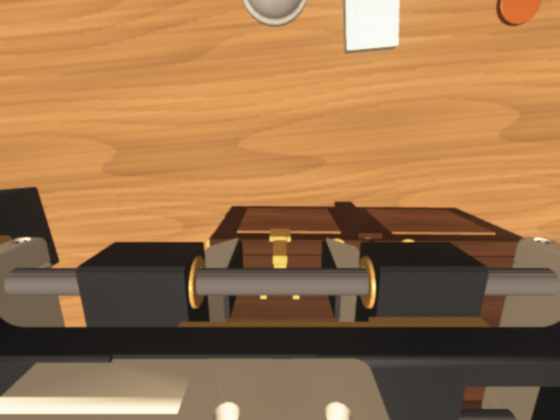

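Request:
carry_out(
  series=[
    {"jaw": 50, "travel": [-0.54, -0.02, 0], "twist": 0},
    {"jaw": 50, "travel": [0, 0, 0.5], "twist": 0},
    {"jaw": 50, "travel": [0, 0, 0.5], "twist": 0},
    {"jaw": 50, "travel": [0, 0, 0.55], "twist": 0},
    {"jaw": 0, "travel": [0, 0, 0], "twist": 0},
    {"jaw": 0, "travel": [0, 0, 0], "twist": 0},
    {"jaw": 0, "travel": [0, 0, 0], "twist": 0},
  ],
)

```text
time: 5.15
tool_pos: [0.6169, -0.2134, 0.1718]
tool_rot: [-3.14, 0.003, 3.059]
contact_force: [-0.8, -0.7, 0.4]
opening: 0.0205
```

Request:
carry_out(
  series=[
    {"jaw": 0, "travel": [0, 0, 0], "twist": 0},
    {"jaw": 0, "travel": [0, 0, 0], "twist": 0},
  ],
)

```text
time: 5.4
tool_pos: [0.6164, -0.2154, 0.1713]
tool_rot: [-3.138, 0.003, 3.058]
contact_force: [-1.6, -6.2, 1.7]
opening: 0.0119
```

Request:
carry_out(
  series=[
    {"jaw": 0, "travel": [-0.12, 0, -0.19], "twist": 0},
    {"jaw": 0, "travel": [-0.17, 0, -0.16], "twist": 0},
    {"jaw": 0, "travel": [-0.2, 0, -0.11], "twist": 0},
    {"jaw": 0, "travel": [-0.22, 0, -0.06], "twist": 0},
    {"jaw": 0, "travel": [-0.18, 0, 0], "twist": 0},
    {"jaw": 0, "travel": [0, 0, 0], "twist": 0},
  ],
)

```text
time: 6.15
tool_pos: [0.6692, -0.2203, 0.202]
tool_rot: [-3.138, 0.001, 3.057]
contact_force: [-2.7, -7.1, 1.5]
opening: 0.0119
```

Run:
```python
from h import *
im=snap("side","s2"); cv2.imwrite("pics/s2c.png",cv2.resize(im[150:330,300:500],None,fx=2.5,fy=2.5))
```

```text
(no output)
```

View pics/s2c.png

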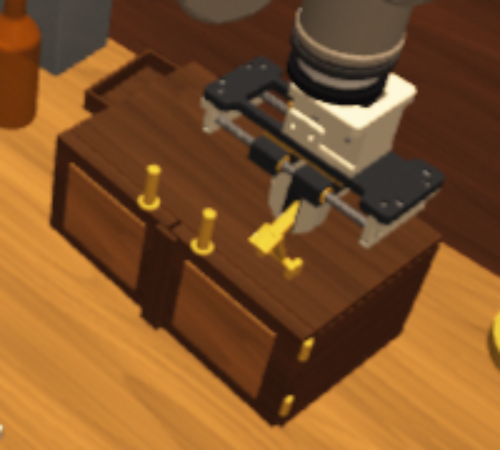

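Request:
carry_out(
  series=[
    {"jaw": 50, "travel": [0, 0, 0], "twist": 0},
    {"jaw": 50, "travel": [0, 0, 0], "twist": 0},
    {"jaw": 50, "travel": [0, 0, -0.4], "twist": 0},
    {"jaw": 50, "travel": [0, 0, -0.4], "twist": 0},
    {"jaw": 50, "travel": [0.38, 0.46, 0], "twist": 0},
    {"jaw": 50, "travel": [0.38, 0.46, 0], "twist": 0},
    {"jaw": 50, "travel": [0, 0, 0], "twist": 0},
  ],
)

```text
time: 7.08
tool_pos: [0.6277, -0.1566, 0.25]
tool_rot: [3.141, 0.0, 3.061]
contact_force: [0.1, -0.9, 0.1]
opening: 0.0458
```

Run:
```python
from h import *
s=robot.observe();print(s["time"],s["tool_pos"],s["tool_rot"],s["opening"])
print(go(s["tool_pos"],s["tool_rot"][2],[.629,-.161,.168]))
im=snap("wrist","w3"); cv2.imwrite("pics/w3c.png",np.vstack([im[180:330,180:380].repeat(3,0).repeat(3,1)]))
```

```text
7.075 [ 0.6277 -0.1566  0.25  ] [3.1409 0.0003 3.0612] 0.04576861623161195
[-0.0282 -0.0717  1.366 ]
```

View pics/w3c.png

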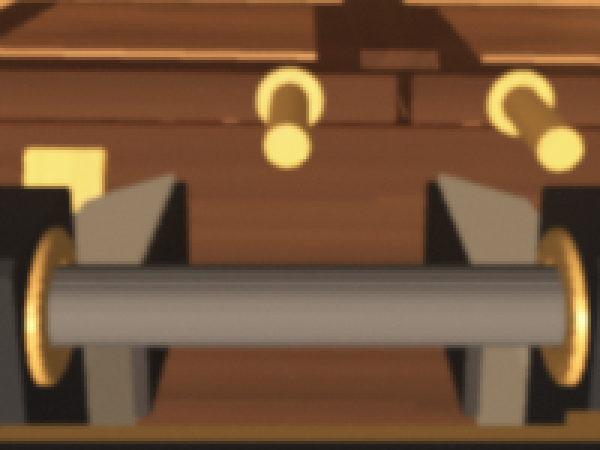

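Request:
carry_out(
  series=[
    {"jaw": 36, "travel": [-0.03, -0.07, 0], "twist": 0},
    {"jaw": 36, "travel": [0, 0, 0.5], "twist": 0},
    {"jaw": 36, "travel": [0, 0, 0.5], "twist": 0},
    {"jaw": 36, "travel": [0, 0, 0.36], "twist": 0},
    {"jaw": 0, "travel": [0, 0, 0], "twist": 0},
    {"jaw": 0, "travel": [0, 0, 0], "twist": 0},
    {"jaw": 0, "travel": [0, 0, 0], "twist": 0},
  ],
)

```text
time: 8.0
tool_pos: [0.6307, -0.162, 0.1683]
tool_rot: [3.139, 0.002, 3.059]
contact_force: [2.3, 6.1, -1.4]
opening: 0.011
```

Run:
```python
from h import *
s=robot.observe();print(s["time"],s["tool_pos"],s["tool_rot"],s["opening"],s["contact_force"])
# arc rows for latched
yc=-.085; h=np.array([.6315,-.1262])+.1597*np.array([np.sin(yc),-np.cos(yc)])*1.0
ey=np.array([-np.sin(yc),np.cos(yc)]);ex=np.array([np.cos(yc),np.sin(yc)])
c=np.array([.6315,-.1262])
for n,sg,end in(("lat",-1,1.4),("ovl",1,1.72)):
    h=c+sg*.1597*ey; print(n,"hinge",h)
    th=np.linspace(0,end,13); P=[h+.125*(-sg*ey*np.cos(t)-ex*np.sin(t)) for t in th]
    print(P[0],P[-1])
    for a,b in zip(P,P[1:]): print(np.round(go(np.r_[a,0],3.057,np.r_[b,0])[:2],2).tolist())
```

```text
8.0 [ 0.6307 -0.162   0.1683] [3.139  0.0018 3.0588] 0.01097690531752038 [ 2.263   6.1243 -1.3588]
lat hinge [ 0.6179 -0.2853]
[ 0.6286 -0.1608] [ 0.497  -0.2537]
[0.24, -0.01]
[0.24, -0.04]
[0.23, -0.07]
[0.22, -0.1]
[0.21, -0.12]
[0.19, -0.15]
[0.18, -0.17]
[0.16, -0.19]
[0.13, -0.2]
[0.11, -0.22]
[0.08, -0.23]
[0.06, -0.24]
ovl hinge [0.6451 0.0329]
[ 0.6344 -0.0916] [0.5235 0.0619]
[0.3, 0.02]
[0.29, 0.06]
[0.28, 0.1]
[0.26, 0.14]
[0.24, 0.18]
[0.21, 0.21]
[0.18, 0.24]
[0.14, 0.26]
[0.1, 0.28]
[0.06, 0.29]
[0.02, 0.3]
[-0.02, 0.3]
```

Request:
carry_out(
  series=[
    {"jaw": 0, "travel": [0.24, -0.01, 0], "twist": 0},
    {"jaw": 0, "travel": [0.24, -0.04, 0], "twist": 0},
    {"jaw": 0, "travel": [0.23, -0.07, 0], "twist": 0},
    {"jaw": 0, "travel": [0.22, -0.1, 0], "twist": 0},
    {"jaw": 0, "travel": [0.21, -0.12, 0], "twist": 0},
    {"jaw": 0, "travel": [0.19, -0.15, 0], "twist": 0},
  ],
)

```text
time: 8.75
tool_pos: [0.5463, -0.182, 0.1682]
tool_rot: [3.135, -0.003, 3.06]
contact_force: [-6.7, 15.0, 5.2]
opening: 0.0113
```

Request:
carry_out(
  series=[
    {"jaw": 0, "travel": [0.18, -0.17, 0], "twist": 0},
    {"jaw": 0, "travel": [0.16, -0.19, 0], "twist": 0},
    {"jaw": 0, "travel": [0.13, -0.2, 0], "twist": 0},
    {"jaw": 0, "travel": [0.11, -0.22, 0], "twist": 0},
    {"jaw": 0, "travel": [0.08, -0.23, 0], "twist": 0},
    {"jaw": 0, "travel": [0.06, -0.24, 0], "twist": 0},
    {"jaw": 0, "travel": [0, 0, 0], "twist": 0},
  ],
)

```text
time: 9.62
tool_pos: [0.4968, -0.2576, 0.1682]
tool_rot: [3.141, -0.003, 3.058]
contact_force: [-8.0, 1.2, 2.1]
opening: 0.011
```

Request:
carry_out(
  series=[
    {"jaw": 45, "travel": [0, 0, 0], "twist": 0},
    {"jaw": 45, "travel": [0, 0, 0], "twist": 0},
    {"jaw": 45, "travel": [0, 0, -0.7], "twist": 0},
    {"jaw": 45, "travel": [0, 0, -0.66], "twist": 0},
    {"jaw": 45, "travel": [-0.51, 0.74, 0], "twist": 0},
    {"jaw": 45, "travel": [-0.51, 0.74, 0], "twist": 0},
    {"jaw": 45, "travel": [-0.51, 0.74, 0], "twist": 0},
    {"jaw": 45, "travel": [-0.51, 0.74, 0], "twist": 0},
  ],
)

```text
time: 10.62
tool_pos: [0.6367, -0.0888, 0.2496]
tool_rot: [-3.141, 0.002, 3.059]
contact_force: [0.4, -0.5, 0.3]
opening: 0.0416
```

Run:
```python
from h import *
s=robot.observe();print(s["time"],s["tool_pos"],s["tool_rot"],s["opening"])
print(go(s["tool_pos"],s["tool_rot"][2],[.6345,-.092,.168]))
```

```text
10.625 [ 0.6367 -0.0888  0.2496] [-3.1414  0.0017  3.0588] 0.04164245112451181
[ 0.0324 -0.057   1.3597]
```

Request:
carry_out(
  series=[
    {"jaw": 45, "travel": [0.02, -0.06, 0], "twist": 0},
    {"jaw": 45, "travel": [0, 0, 0.5], "twist": 0},
    {"jaw": 45, "travel": [0, 0, 0.5], "twist": 0},
    {"jaw": 45, "travel": [0, 0, 0.36], "twist": 0},
    {"jaw": 0, "travel": [0, 0, 0], "twist": 0},
    {"jaw": 0, "travel": [0, 0, 0], "twist": 0},
    {"jaw": 0, "travel": [0, 0, 0], "twist": 0},
    {"jaw": 0, "travel": [0, 0, 0], "twist": 0},
  ],
)

```text
time: 11.62
tool_pos: [0.6346, -0.092, 0.1688]
tool_rot: [3.139, 0.003, 3.059]
contact_force: [1.4, 7.2, 3.4]
opening: 0.011
```

Request:
carry_out(
  series=[
    {"jaw": 0, "travel": [0.3, 0.02, 0], "twist": 0},
    {"jaw": 0, "travel": [0.29, 0.06, 0], "twist": 0},
    {"jaw": 0, "travel": [0.28, 0.1, 0], "twist": 0},
    {"jaw": 0, "travel": [0.26, 0.14, 0], "twist": 0},
    {"jaw": 0, "travel": [0.24, 0.18, 0], "twist": 0},
    {"jaw": 0, "travel": [0.21, 0.21, 0], "twist": 0},
  ],
)

```text
time: 12.38
tool_pos: [0.5463, -0.0415, 0.1687]
tool_rot: [3.139, 0.01, 3.058]
contact_force: [14.9, 8.0, -5.5]
opening: 0.0113
```

Request:
carry_out(
  series=[
    {"jaw": 0, "travel": [0.18, 0.24, 0], "twist": 0},
    {"jaw": 0, "travel": [0.14, 0.26, 0], "twist": 0},
    {"jaw": 0, "travel": [0.1, 0.28, 0], "twist": 0},
    {"jaw": 0, "travel": [0.06, 0.29, 0], "twist": 0},
    {"jaw": 0, "travel": [0.02, 0.3, 0], "twist": 0},
    {"jaw": 0, "travel": [-0.02, 0.28, 0], "twist": 0},
    {"jaw": 0, "travel": [0, 0, 0], "twist": 0},
  ],
)

```text
time: 13.25
tool_pos: [0.5226, 0.0592, 0.1683]
tool_rot: [3.141, 0.001, 3.06]
contact_force: [-0.5, 0.4, 8.6]
opening: 0.0114
```

Request:
carry_out(
  series=[
    {"jaw": 0, "travel": [0, 0.12, 0], "twist": 0},
    {"jaw": 0, "travel": [0, 0, 0], "twist": 0},
  ],
)

```text
time: 13.5
tool_pos: [0.5227, 0.0607, 0.1683]
tool_rot: [-3.133, 0.0, 3.059]
contact_force: [-3.5, -21.6, 7.7]
opening: 0.0114
```

Request:
carry_out(
  series=[
    {"jaw": 50, "travel": [0, 0, 0], "twist": 0},
    {"jaw": 50, "travel": [0, 0, 0], "twist": 0},
    {"jaw": 50, "travel": [0, 0, -0.7], "twist": 0},
    {"jaw": 50, "travel": [0, 0, -0.7], "twist": 0},
    {"jaw": 60, "travel": [-0.11, 0.82, 0], "twist": 0},
    {"jaw": 60, "travel": [-0.11, 0.82, 0], "twist": 0},
    {"jaw": 60, "travel": [-0.11, 0.82, 0], "twist": 0},
    {"jaw": 60, "travel": [-0.11, 0.82, 0], "twist": 0},
  ],
)

```text
time: 14.5
tool_pos: [0.5651, 0.2611, 0.251]
tool_rot: [3.141, -0.001, 3.059]
contact_force: [0.7, -0.5, 0.6]
opening: 0.0549
```

Request:
carry_out(
  series=[
    {"jaw": 60, "travel": [-0.11, 0.82, 0], "twist": 0},
    {"jaw": 60, "travel": [-0.11, 0.82, 0], "twist": 0},
    {"jaw": 60, "travel": [-0.11, 0.7, 0], "twist": 0},
    {"jaw": 60, "travel": [0, 0, 0], "twist": 0},
  ],
)

```text
time: 15.0
tool_pos: [0.5955, 0.4007, 0.249]
tool_rot: [-3.141, -0.003, 3.063]
contact_force: [0.6, -0.2, 0.1]
opening: 0.0553
```

```bash
cat > fit.py <<'E'
from h import *
from scipy.optimize import minimize
def fit(m,a,dims=(.13,.03,.03,.005)):
    def cost(p):
        v=0
        for cam in m:
            im=np.zeros((1680,2240),np.uint8); cv2.fillConvexPoly(im,np.int32(np.round(cv2.convexHull(box(cam,p,*dims))*4)),255)
            im=cv2.resize(im,(560,420),interpolation=cv2.INTER_AREA)/255.; v+=1-np.minimum(im,m[cam]).sum()/np.maximum(im,m[cam]).sum()
        return v/len(m)
    for t in (a[2],a[2]+np.pi):
        b=[a[0],a[1],t]
        r=minimize(cost,b,method="Nelder-Mead",options=dict(initial_simplex=[b]+[[b[j]+d*(i==j) for j in range(3)] for i,d in enumerate((.015,.015,.3))]))
        print(round(t,2),r.x,"misfit",round(r.fun,3))
E
python3 - <<'E'
from fit import *
s=robot.observe();print(s["time"],s["tool_pos"],s["tool_rot"])
snap("wrist","w4")
print(proj("wrist",(.521,.408,.015)))
R=robot.regions_of("wrist","wedge");print([(r["score"],r["xy"],r["pixels"].sum()) for r in R])
E
```

```text
15.0 [0.5955 0.4007 0.249 ] [-3.1412 -0.0029  3.0631]
[283.2356 127.7071]
[(0.93, [280.8, 125.9], np.int64(2574)), (0.6, [13.4, 186.8], np.int64(3256))]
```

View pics/w4.png

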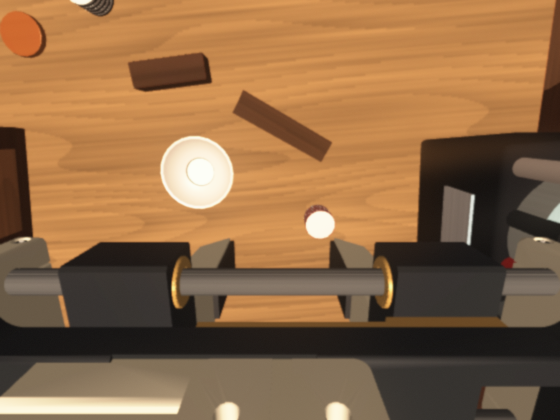

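Run:
```python
from fit import *
snap("wrist","w4b"); r=robot.regions_of("wrist","wedge")[0]
m={"wrist":r["pixels"].astype(float)}
fit(m,[.521,.408,1.0])
snap("side","s4"); R=robot.regions_of("side","wedge"); print([(q["score"],q["xy"]) for q in R])
k=[q for q in R if abs(q["xy"][0]-205)<8 and abs(q["xy"][1]-195)<10]
if k: m["side"]=k[0]["pixels"].astype(float); fit(m,[.521,.408,1.0])
im=cv2.imread("pics/w4b.png")[70:180,200:360]; cv2.imwrite("pics/w4c.png",cv2.resize(im,None,fx=4.5,fy=4.5,interpolation=cv2.INTER_CUBIC))
```

```text
1.0 [0.5221 0.409  0.9989] misfit 0.038
4.14 [0.5199 0.4055 4.1355] misfit 0.044
[(0.74, [204.2, 192.1]), (0.68, [408.8, 243.0])]
1.0 [0.5221 0.4089 0.994 ] misfit 0.046
4.14 [0.5197 0.4055 4.1217] misfit 0.132
```

View pics/w4c.png

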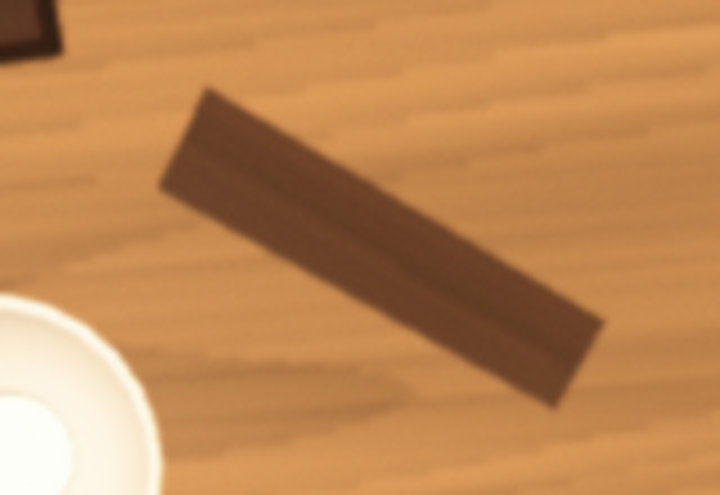

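Request:
carry_out(
  series=[
    {"jaw": 60, "travel": [0.78, -0.28, 0], "twist": 0},
    {"jaw": 60, "travel": [0.77, -0.27, 0], "twist": 0},
    {"jaw": 60, "travel": [0, 0, 0], "twist": 1},
    {"jaw": 60, "travel": [0, 0, 0], "twist": 1},
    {"jaw": 60, "travel": [0, 0, 0], "twist": 1},
    {"jaw": 60, "travel": [0, 0, 0], "twist": 1},
    {"jaw": 60, "travel": [0, 0, 0], "twist": 1},
    {"jaw": 60, "travel": [0, 0, 0], "twist": 1},
  ],
)

```text
time: 16.3
tool_pos: [0.5016, 0.3709, 0.252]
tool_rot: [3.141, 0.0, 2.426]
contact_force: [0.1, -0.3, 0.5]
opening: 0.0552
```

Request:
carry_out(
  series=[
    {"jaw": 60, "travel": [0, 0, 0], "twist": 1},
    {"jaw": 60, "travel": [0, 0, 0], "twist": 1},
    {"jaw": 60, "travel": [0, 0, 0], "twist": 1},
    {"jaw": 60, "travel": [0, 0, 0], "twist": 1},
    {"jaw": 60, "travel": [0, 0, 0], "twist": 1},
    {"jaw": 60, "travel": [0, 0, 0], "twist": 1},
    {"jaw": 60, "travel": [0, 0, 0], "twist": 1},
    {"jaw": 60, "travel": [0, 0, 0], "twist": 1},
  ],
)

```text
time: 17.3
tool_pos: [0.5016, 0.3709, 0.252]
tool_rot: [3.141, -0.0, 1.588]
contact_force: [-0.1, -0.4, 0.0]
opening: 0.0549
```

Request:
carry_out(
  series=[
    {"jaw": 60, "travel": [0, 0, 0], "twist": 1},
    {"jaw": 60, "travel": [0, 0, 0], "twist": 1},
    {"jaw": 60, "travel": [0, 0, 0], "twist": 1},
    {"jaw": 60, "travel": [0, 0, 0], "twist": 1},
    {"jaw": 60, "travel": [0, 0, 0], "twist": 1},
    {"jaw": 60, "travel": [0, 0, 0], "twist": 0.75},
    {"jaw": 60, "travel": [0, 0, 0], "twist": 0},
  ],
)

```text
time: 18.18
tool_pos: [0.5016, 0.3711, 0.2519]
tool_rot: [3.141, -0.001, 0.99]
contact_force: [0.3, 0.5, 0.7]
opening: 0.0551
```

Run:
```python
from h import *
s=robot.observe();print(s["time"],s["tool_pos"],s["tool_rot"],s["opening"],s["qpos"])
print(go(s["tool_pos"],s["tool_rot"][2],[.500,.3754,.008]))
```

```text
18.175 [0.5016 0.3711 0.2519] [ 3.1413 -0.0007  0.9901] 0.055136441849485164 [0.5141 0.5127 1.1845 0.0001 1.4436 1.0948]
[ 0.0456 -0.0626  4.0654]
```

Request:
carry_out(
  series=[
    {"jaw": 60, "travel": [0.05, -0.06, 0.8], "twist": 0},
    {"jaw": 60, "travel": [0, 0, 0.9], "twist": 0},
    {"jaw": 60, "travel": [0, 0, 0.9], "twist": 0},
    {"jaw": 60, "travel": [0, 0, 0.8], "twist": 0},
    {"jaw": 60, "travel": [0, 0, 0.66], "twist": 0},
    {"jaw": 60, "travel": [0, 0, 0], "twist": 0},
    {"jaw": 0, "travel": [0, 0, 0], "twist": 0},
    {"jaw": 0, "travel": [0, 0, 0], "twist": 0},
  ],
)

```text
time: 19.18
tool_pos: [0.5015, 0.377, 0.0102]
tool_rot: [3.14, -0.004, 0.991]
contact_force: [0.1, -0.5, 0.0]
opening: 0.0396
```

Request:
carry_out(
  series=[
    {"jaw": 0, "travel": [0, 0, 0], "twist": 0},
    {"jaw": 0, "travel": [0, 0, 0], "twist": 0},
  ],
)

```text
time: 19.42
tool_pos: [0.5009, 0.3768, 0.0094]
tool_rot: [3.14, -0.002, 0.991]
contact_force: [-0.9, -0.7, 6.6]
opening: 0.0303
```

Request:
carry_out(
  series=[
    {"jaw": 0, "travel": [0, 0, -0.5], "twist": 0},
    {"jaw": 0, "travel": [0, 0, -0.9], "twist": 0},
    {"jaw": 0, "travel": [0, 0, -0.9], "twist": 0},
    {"jaw": 0, "travel": [0, 0, -0.9], "twist": 0},
    {"jaw": 0, "travel": [0, 0, -0.9], "twist": -0.9},
    {"jaw": 0, "travel": [0, 0, -0.3], "twist": -0.9},
    {"jaw": 0, "travel": [0, 0, 0], "twist": -0.9},
    {"jaw": 0, "travel": [0, 0, 0], "twist": -0.7},
  ],
)

```text
time: 20.42
tool_pos: [0.5001, 0.3762, 0.2725]
tool_rot: [3.141, -0.001, 1.349]
contact_force: [-0.0, 0.1, -1.6]
opening: 0.0297
```

Request:
carry_out(
  series=[
    {"jaw": 0, "travel": [-0.45, 0.09, 0], "twist": 0},
    {"jaw": 0, "travel": [-0.9, 0.19, 0], "twist": 0},
    {"jaw": 0, "travel": [-0.9, 0.19, 0], "twist": 0},
    {"jaw": 0, "travel": [-0.9, 0.19, 0], "twist": 0},
    {"jaw": 0, "travel": [-0.9, 0.19, 0], "twist": 0},
    {"jaw": 0, "travel": [-0.9, 0.19, 0], "twist": 0},
    {"jaw": 0, "travel": [-0.9, 0.19, 0], "twist": 0},
    {"jaw": 0, "travel": [-0.9, 0.19, 0], "twist": 0},
  ],
)

```text
time: 21.42
tool_pos: [0.4928, -0.0392, 0.2722]
tool_rot: [3.141, -0.0, 1.347]
contact_force: [0.1, -0.4, 0.2]
opening: 0.0299
```

Run:
```python
from h import *
s=robot.observe();print(s["time"],s["tool_pos"],s["tool_rot"],s["opening"],s["contact_force"])
print(go(s["tool_pos"],s["tool_rot"][2],[.4927,-.0601,.010]))
```

```text
21.425 [ 0.4928 -0.0392  0.2722] [ 3.1406 -0.0001  1.3467] 0.029850615479302615 [ 0.0595 -0.3988  0.2271]
[-0.3398  0.0765  4.3705]
```

Request:
carry_out(
  series=[
    {"jaw": 0, "travel": [-0.34, 0.08, 0.6], "twist": 0},
    {"jaw": 0, "travel": [0, 0, 0.9], "twist": 0},
    {"jaw": 0, "travel": [0, 0, 0.9], "twist": 0},
    {"jaw": 0, "travel": [0, 0, 0.9], "twist": 0},
    {"jaw": 0, "travel": [0, 0, 0.7], "twist": 0},
    {"jaw": 0, "travel": [0, 0, 0.34], "twist": 0},
    {"jaw": 0, "travel": [0, 0, 0], "twist": 0},
  ],
)

```text
time: 22.3
tool_pos: [0.4927, -0.0583, 0.0105]
tool_rot: [-3.14, -0.0, 1.347]
contact_force: [-0.8, -0.0, -0.6]
opening: 0.0298
```

Run:
```python
from h import *
s=robot.observe();print(s["time"],s["tool_pos"],s["tool_rot"],s["opening"],s["contact_force"])
im=snap("side","s5")
w=snap("wrist","w5")
cv2.imwrite("pics/c5.png",np.vstack([cv2.resize(im[160:340,280:480],None,fx=2,fy=2)[:,:400],cv2.resize(w,(400,300))[:240]]))
```

```text
22.3 [ 0.4927 -0.0583  0.0105] [-3.1396 -0.0002  1.3466] 0.029810480265540302 [-0.8064 -0.0136 -0.5738]
```

View pics/c5.png

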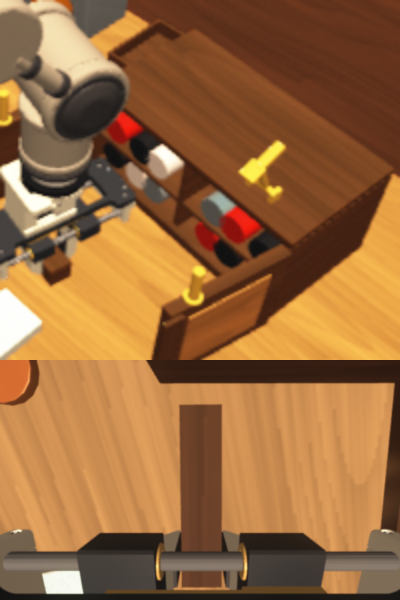

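Request:
carry_out(
  series=[
    {"jaw": 0, "travel": [0, 0, 0.02], "twist": 0},
    {"jaw": 0, "travel": [0.3, 0, 0], "twist": 0},
    {"jaw": 0, "travel": [0.3, 0, 0], "twist": 0},
    {"jaw": 0, "travel": [0.2, 0, 0], "twist": 0},
    {"jaw": 0, "travel": [0.08, 0, 0], "twist": 0},
    {"jaw": 0, "travel": [0, 0, 0], "twist": 0},
  ],
)

```text
time: 23.15
tool_pos: [0.5046, -0.0063, 0.0097]
tool_rot: [-3.14, -0.0, 1.347]
contact_force: [-1.1, 1.0, -4.4]
opening: 0.0295
```

Request:
carry_out(
  series=[
    {"jaw": 0, "travel": [0.05, 0, 0], "twist": 0},
    {"jaw": 0, "travel": [0, 0, 0], "twist": 0},
  ],
)

```text
time: 23.4
tool_pos: [0.5053, -0.0042, 0.0099]
tool_rot: [-3.141, 0.0, 1.346]
contact_force: [-1.0, -1.1, -5.7]
opening: 0.0298
```

Request:
carry_out(
  series=[
    {"jaw": 0, "travel": [0.04, 0, 0], "twist": 0},
    {"jaw": 0, "travel": [0, 0, 0], "twist": 0},
  ],
)

```text
time: 23.65
tool_pos: [0.5056, -0.0031, 0.0098]
tool_rot: [-3.14, 0.002, 1.347]
contact_force: [-1.8, -8.8, -7.4]
opening: 0.0298
```

Contact begins where expected. Push on to about 15–20 N.

Request:
carry_out(
  series=[
    {"jaw": 0, "travel": [0.04, 0, 0], "twist": 0},
    {"jaw": 0, "travel": [0, 0, 0], "twist": 0},
  ],
)

```text
time: 23.9
tool_pos: [0.5059, -0.0021, 0.0096]
tool_rot: [-3.14, 0.004, 1.347]
contact_force: [-3.4, -16.4, -7.3]
opening: 0.0299
```

Request:
carry_out(
  series=[
    {"jaw": 0, "travel": [0.03, 0, 0], "twist": 0},
    {"jaw": 0, "travel": [0, 0, 0], "twist": 0},
    {"jaw": 0, "travel": [0, 0, 0], "twist": 0},
  ],
)

```text
time: 24.28
tool_pos: [0.506, -0.0014, 0.0095]
tool_rot: [-3.14, 0.005, 1.347]
contact_force: [-5.0, -21.8, -7.3]
opening: 0.0295
```

Request:
carry_out(
  series=[
    {"jaw": 50, "travel": [0, 0, 0], "twist": 0},
    {"jaw": 50, "travel": [0, 0, 0], "twist": 0},
    {"jaw": 50, "travel": [0, 0, 0], "twist": 0},
    {"jaw": 50, "travel": [0, 0, -0.5], "twist": 0},
    {"jaw": 50, "travel": [0, 0, -0.4], "twist": 0},
    {"jaw": 0, "travel": [-0.6, 0, 0], "twist": 0},
    {"jaw": 0, "travel": [-0.5, 0, 0], "twist": 0},
    {"jaw": 0, "travel": [0, 0, 0], "twist": 0},
  ],
)

```text
time: 25.28
tool_pos: [0.4925, -0.063, 0.0644]
tool_rot: [3.141, -0.0, 1.344]
contact_force: [-0.8, -0.2, 0.2]
opening: 0.0206
```

Request:
carry_out(
  series=[
    {"jaw": 0, "travel": [0, 0, 0.4], "twist": 0},
    {"jaw": 0, "travel": [0, 0, 0.5], "twist": 0},
    {"jaw": 0, "travel": [0, 0, 0], "twist": 0},
    {"jaw": 0, "travel": [0.3, 0, 0], "twist": 0},
    {"jaw": 0, "travel": [0.1, 0, 0], "twist": 0},
    {"jaw": 0, "travel": [0, 0, 0], "twist": 0},
  ],
)

```text
time: 26.02
tool_pos: [0.4986, -0.0378, 0.0111]
tool_rot: [3.14, 0.0, 1.348]
contact_force: [-0.5, 1.0, 0.3]
opening: 0.0004
```

Request:
carry_out(
  series=[
    {"jaw": 0, "travel": [0.05, 0, 0], "twist": 0},
    {"jaw": 0, "travel": [0, 0, 0], "twist": 0},
  ],
)

```text
time: 26.28
tool_pos: [0.4988, -0.037, 0.011]
tool_rot: [3.14, 0.002, 1.347]
contact_force: [-2.6, -9.5, 3.6]
opening: 0.0004
```

Request:
carry_out(
  series=[
    {"jaw": 0, "travel": [0.05, 0, 0], "twist": 0},
    {"jaw": 0, "travel": [0, 0, 0], "twist": 0},
  ],
)

```text
time: 26.52
tool_pos: [0.4992, -0.0361, 0.011]
tool_rot: [3.14, 0.005, 1.348]
contact_force: [-6.4, -21.0, 4.3]
opening: 0.0005
```

Request:
carry_out(
  series=[
    {"jaw": 0, "travel": [-0.3, 0, 0], "twist": 0},
    {"jaw": 0, "travel": [-0.6, 0, 0], "twist": 0},
    {"jaw": 0, "travel": [-0.2, 0, -0.6], "twist": 0},
    {"jaw": 0, "travel": [-0.2, 0, -0.9], "twist": 0},
    {"jaw": 0, "travel": [-0.2, 0, -0.9], "twist": 0},
    {"jaw": 0, "travel": [0, 0, -0.9], "twist": 0},
    {"jaw": 0, "travel": [0, 0, -0.5], "twist": 0},
    {"jaw": 0, "travel": [0, 0, 0], "twist": 0},
  ],
)

```text
time: 27.52
tool_pos: [0.4802, -0.1208, 0.2407]
tool_rot: [3.136, 0.0, 1.346]
contact_force: [-0.5, 0.2, -0.2]
opening: 0.0002
```

Run:
```python
from fit import *
s=robot.observe();print(s["time"],s["tool_pos"],s["contact_force"])
w=snap("wrist","w6"); R=robot.regions_of("wrist","wedge"); print([(r["score"],r["xy"],r["pixels"].sum()) for r in R])
im=snap("side","s6"); sc=snap("scene","c6")
cv2.imwrite("pics/c6f.png",np.vstack([np.hstack([w[:260,100:500],cv2.resize(im[100:340,170:470],(400,320))[:260]]),np.hstack([sc[140:340,100:500],im[200:400,150:550]])]))
```

```text
27.525 [ 0.4802 -0.1208  0.2407] [-0.4743  0.2418 -0.1512]
[(0.82, [279.2, 75.0], np.int64(1863))]
```

View pics/c6f.png

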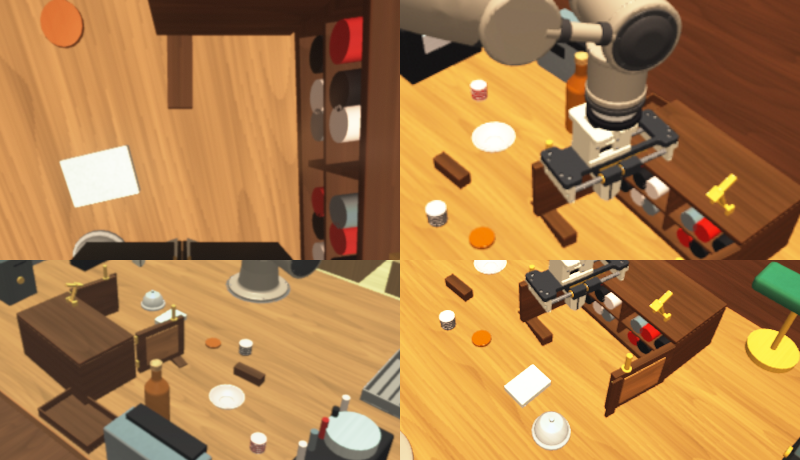

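Run:
```python
from h import *
print("heel bottom/top px",proj("wrist",(.5013,-.0268,0)),proj("wrist",(.5013,-.0268,.03)))
print(robot.hand_in())
```

```text
heel bottom/top px [283.1992 110.0224] [283.2534 108.2205]
the job is handed in; nothing more can be done
None
```

The job is done and handed in at about 28 s of the 72 s allowed; `hand_in` gave no verdict.

- **Hook:** I lifted it to about 1.2 rad by the commanded path. The last pictures show it still up.
- **Latched leaf:** I swung it to about 1.4 rad by its post while the other leaf was still shut.
- **Overlapped leaf:** I swung it to its stop at about 1.7 rad, where the stop pushed back with about 21 N.
- **Wedge:** I carried it in between the leaves and pushed it tip first under the overlapped leaf with about 22 N. I released it, then pushed its heel with shut fingers to about 22 N. The fingers moved only about 1 to 2 mm after touching it. I then backed the arm off.

**Last checks:** The pictures show the wedge flat under the leaf, its heel within 2 to 4 px of the predicted place. Both leaves are open. The bystanders look undisturbed, though I compared them by eye and did not measure them. The tool force was near zero, so the robot is touching nothing. I could not measure the press between wedge and leaf after release; the last push is the only evidence for it.

**Failed or disagreed:**
- One detector call missed the wedge in the scene camera.
- The wrist camera alone barely told the wedge's heel from its tip (misfit 0.038 against 0.044). Adding the side camera settled it (0.046 against 0.132).

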